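Clamp a vial rack on the shaker

TASK

Push the vial rack along the shaker's deck until it is fully home against the rear stop. Then screw the black knob down, clockwise, regripping as often as needed, until the rubber foot just touches the rack's steel plate, and only after that flip the cam lever all the way over, outwards, to lock the rack. Leave the rack clamped and all the other things on the table where they are.

Things in the scene. Friction and masses are not known exactly. Their poses are not given: they have to be found in the camera images.
- shaker: Low white shaker fixed to the table, 235 x 290 mm, dark metal deck 45 mm above the table, x = -133 to +97 mm. Origin: table level, under the knob and foot axis. +x points from its open loading side (nearest the robot) to its rear stop, +y to the cam lever, z up. Two steel side rails (14 mm high) at y = +-57 mm guide the rack with 4 mm play each side.
- stop (a point): Middle of the near face of the shaker's rear stop, a steel strip 120 mm wide and 20 mm high above the deck; 76 mm from the shaker's axis along x.
- beam_top (a point): Centre of the top of the beam that spans the rack along the shaker's y, under the knob: 34 mm wide (x), 275 mm long, 18 mm thick, its top at first about 152 mm above the table, on two posts at y = +-120 mm.
- rack_center (a point): Black vial rack, loose, 0.35 to 0.7 kg, 150 mm (x) by 100 mm (y), black body 30 mm high, vial caps 43 mm. This point: its centre, 25 mm above its underside; axes parallel to its sides. It starts between the rails, pulled 35 to 60 mm out towards the robot. Fully home, its far face touches the stop and this point is at shaker x = 0 to 1 mm. Pushing on its near face takes 3 to 8 N.
- rack_plate (a point): Centre of the top face of the steel plate (60 x 70 mm) raised in the rack's middle, 50 mm above its underside, where the foot presses.
- foot_under (a point): Centre of the underside of the round rubber foot (36 mm wide) at the lower end of the screw spindle. It starts 6 to 12 mm above the height of the rack's plate and goes down 10 mm per knob turn.
- foot (a joint): How far (m) the sprung foot is pushed up into the spindle: 0 free, 0.010 bottomed. The spring pushes with 2.5 N per mm. Begins to grow when the foot touches the plate.
- knob_center (a point): Centre of the black knurled round knob on top of the beam: 60 mm diameter, 34 mm high, vertical axis, this point 17 mm below its top. It goes down together with the foot as it is screwed; its underside is at first 15 to 20 mm above the beam's top and stays clear of it. It may be gripped anywhere round its rim from above.
- knob (a joint): Turn of the knob in rad, growing clockwise seen from above; each turn (6.28) lowers knob and foot by 10 mm. Range 0 to 12.5, start 1.5 to 4; friction 0.08 N m; stays where it is left.
- lever_pivot (a point): Pivot of the cam lever at the +y end of the beam, 163 mm above the table; the pivot axis lies along the shaker's x.
- lever_tip (a point): Free end of the cam lever, 86 mm from the pivot. The lever is a flat bar, 24 to 28 mm wide along the shaker's x and 13 to 16 mm thick, with a black grip on its outer 40 mm. It starts nearly upright.
- lever (a joint): Lever angle in rad: 0 upright, growing as its tip swings outwards (to the shaker's +y) and down; 1.5 is its end stop, lying level, locked. It starts at 0 to 0.25, stays where it is left (friction 0.2 N m). Swinging it from 0 to 1.5 lowers the beam, with knob and foot, by 5 mm in even proportion.
- bottle_amber: Bystander: amber glass bottle, 76 mm wide, 150 mm high, black cap; stands to the right of the shaker; origin at the centre of its underside.
- bottle_clear: Bystander: clear glass bottle, 80 mm wide, 170 mm high, white cap; stands to the right; origin at the centre of its underside.
- jar: Bystander: glass jar, 72 mm wide, 100 mm high, white lid; stands to the right; origin at the centre of its underside.
- beaker: Bystander: open glass beaker, 70 mm wide, 90 mm high; stands to the left; origin at the centre of its underside.
- spare_rack: Bystander: second black vial rack, 150 x 100 x 30 mm, without steel plate, on the table to the left; origin at the centre of its underside.
- cap_box: Bystander: open white box 100 x 80 x 50 mm, to the left; origin at the centre of its underside.
- wrench: Bystander: steel wrench 150 mm long lying flat on the table between robot and shaker; origin under its middle.
- tin: Bystander: plain aluminium can, 56 mm wide, 70 mm high, standing beside the shaker on its -y side; origin at the centre of its underside.

How it is judged:
On the way, in this order (a step that is already met when the one before it is completed fails the run):
1. the rack is home against the rear stop (within 4 mm) while the lever is still up and the foot is clear of it (x of rack_center in the frame of shaker between -0.004 and 0.004 m and y of rack_center in the frame of shaker between -0.008 and 0.008 m and angle between the x axis of rack_center and the x axis of shaker, either way round below 0.08 rad and z of rack_center in the frame of shaker below 0.074 m and angle between rack_center's own z axis and vertical below 0.06 rad and value of joint lever below 0.5 rad and z of foot_under in the frame of rack_plate above 0.003 m), for 0.2 s.
2. the foot is set to touch the plate: gap under 2.5 mm, spring pushed in less than 3 mm, lever still up (x of rack_center in the frame of shaker between -0.004 and 0.004 m and y of rack_center in the frame of shaker between -0.008 and 0.008 m and angle between the x axis of rack_center and the x axis of shaker, either way round below 0.08 rad and z of rack_center in the frame of shaker below 0.074 m and angle between rack_center's own z axis and vertical below 0.06 rad and z of foot_under in the frame of rack_plate below 0.0025 m and value of joint foot below 0.003 m and value of joint lever below 0.5 rad), for 0.2 s.
At the end, for the whole second after the job is handed in: The rack is home (centre within 4 mm of the shaker's axis along x, square within 0.08 rad, flat on the deck), the lever is over (above 1.35 rad) and the foot presses on the rack with its spring pushed in 2 to 8.5 mm; all at rest (x of rack_center in the frame of shaker between -0.004 and 0.004 m and y of rack_center in the frame of shaker between -0.008 and 0.008 m and angle between the x axis of rack_center and the x axis of shaker, either way round below 0.08 rad and z of rack_center in the frame of shaker below 0.074 m and angle between rack_center's own z axis and vertical below 0.06 rad and value of joint lever above 1.35 rad and value of joint foot between 0.002 and 0.0085 m and z of foot_under in the frame of rack_plate below 0.0025 m); the robot touches nothing.
It fails at once if a bystander is moved more than 30 mm (distance of any of bottle_amber, bottle_clear, jar, beaker, spare_rack, cap_box, wrench, tin from where it was at the start of the episode above 0.03 m).
It fails at once if a bystander is tipped over (angle between any of bottle_amber, bottle_clear, jar, beaker, spare_rack, cap_box, wrench, tin's own z axis and vertical above 0.5 rad).
It fails at once if the rack is tilted or the foot is bottomed hard (spring in more than 9.5 mm) (angle between rack_center's own z axis and vertical above 0.25 rad or value of joint foot above 0.0095 m).
It also fails if it takes over 72 s, if anything falls off the work surface, if the arm or the gripper's body presses on something with over 40 N, if the wrist force passes 120 N, or if a joint passes its speed limit or range.

ROBOT

A 7-joint arm with a two-finger parallel gripper is mounted at the origin on the work surface. World frame = base frame: x ahead of the robot, y to its left, z up, the work surface at z = 0. Lengths are in m, angles in rad, forces in N, time in s.
With the tool pointing down it reaches from about 0.4 to 0.85 m from the base axis. Payload 10.4 kg.
Tool frame: the origin (TCP) lies at the very end of the fingers, on their centre line; the grasp point (between the pads) lies 19 mm behind it; z points along the fingers, y is the line along which they close (so a half turn about z gives the same grasp; the last joint's range is limited). The gripper opens to 87 mm and grips with 3 to 60 N. Pads are 19 mm wide; open, the fingers measure 117 mm over their backs; the gripper's body (75 mm by 190 mm) begins 51 mm behind the grasp point.
Start: joints at [1.284, 0.332, -0.065, 1.46, 0.022, 1.35, -0.088], TCP at [0.163, -0.603, 0.223] pointing down, gripper open.
Joint ranges: [-2.6, 2.6], [-0.5, 2.12], [-1.47, 1.34], [0.16, 2.42], [-1.27, 4.41], [0.06, 2.06], [-2.6, 2.6]. Speed limits (rad/s): [2.22, 2.22, 2.79, 2.79, 3.14, 3.14, 3.14].

INTERFACE

Orientations are given as a unit quaternion [x, y, z, w].
In Python, from bench import * gives the robot as it stands.
- The arm moves only by the tool step_arm, never from a script. Its arguments are lists of equal length, an entry for each row: "delta_pos": the shift along the world's x, y, z in units of 25 mm (1.0 is 25 mm), a list of three; "turn": the turn about the world's z in units of 0.12 rad (1.0 is 0.12 rad). In form: {"delta_pos": [[tx, ty, tz], ...], "turn": [turn, ...]}. A call has 1 to 12 rows; each row shifts and turns the commanded pose from where the row before left it; what a row does not reach is not made up. A row lasts 1/10 s, in which the tool goes at most 50 mm and 8.59 degrees, less where a joint would pass 70% of its speed; a pose out of reach is approached as far as the arm can. A call with a number of a shift or a turn outside -1 to 1 is refused whole. A call with a gripper value outside its range is refused whole. "grip" is the closure, from 0 (fully open) to 1 (shut), set as the call begins (left out, the last holds). The fingers move at their own pace and stop on an object; "newtons" is the grip in N (left out, the last holds). Time passes only in rows, so rows that do not move let the fingers close. It gives the time, the measured TCP pose, the force, the opening and the grip force at its end, in the units of the state.
- read_state(): the state, without advancing time (a new reading comes with each control period).
- camera(name): name is "side" or "top" or "wrist"; returns a dict with "image" (480x640x3 uint8, red, green, blue), "z_map" (480x640 float32, m along the optical axis (not along the pixel's ray), 0 where there is no reading), "mtx" (3x3 intrinsics, pixels), "view" (4x4, takes a point from world to camera coordinates). Camera axes: x right, y up, looking along -z (the intrinsics and any distortion apply to the point x, -y, -z); pixel columns grow to the right and rows downward; lengths in m; the calibration is good to about 2 mm. The wrist camera is an equidistant fisheye: a pixel r from the principal point sees the ray r / f radians off the axis. A picture is of the moment at which its call begins.
- close_job(): hands the job in; it is judged then, once.
The state is a dict: "time": time; "joint_positions": joint angles; "joint_vel": joint speeds; "joint_torque": joint torques, N m; "ee_pos": TCP position; "eef_rot": TCP orientation; "ft_force": force on the tool from outside, world axes, zero at the start; "torque": the same for the moment, N m; "width": finger opening in m; "grip_force": force on a finger pad.
Only numpy, scipy, OpenCV 4.12 (cv2) and the standard library are available. Lean on these libraries where they do the work, as an engineer would, in place of code of your own. Each camera call takes 0.05 s, during which the arm holds its last target. There are 200 camera calls.

## Working session

There is one attempt and no reset: what is moved stays moved. The work goes in short steps, Python scripts to look and compute and a tool call to move; the robot and the scene stay as the last step left them, time stands still between calls to the robot, and variables do not carry over. Pictures are saved under pics/ and viewed, at most 10 in all, crops included, and the job is handed in when it is done.

Besides the shell and the picture viewer there is one more tool, called after "Call:" as name(argument=value, ...), one argument or row to a line, values as JSON. step_arm: Moves the arm, as the interface text tells. Shifts and turns lie within -1 to 1; 1 stands for 25 mm of shift or 0.12 rad of turn. Its arguments: {"type":"object","properties":{"delta_pos":{"type":"array"},"turn":{"type":"array"},"grip":{"type":"number"},"newtons":{"type":"number"}},"required":["delta_pos","turn"]}

```bash
mkdir -p pics; ls; cat > h.py <<'E'
from bench import *
import numpy as np, cv2
def snap(n,tag):
    c=camera(n); np.savez(f'pics/{tag}.npz',**{k:c[k] for k in('image','z_map','mtx','view')})
    cv2.imwrite(f'pics/{tag}.png',cv2.cvtColor(c['image'],cv2.COLOR_RGB2BGR)); return c
def load(tag): return dict(np.load(f'pics/{tag}.npz'))
def world(c,u,v,z=None):
    K=c['mtx']; d=c['z_map'][int(v),int(u)] if z is None else z
    p=np.array([(u-K[0,2])/K[0,0]*d,-(v-K[1,2])/K[1,1]*d,-d,1]); return (np.linalg.inv(c['view'])@p)[:3]
def plane(c,u,v,h):  # intersect the pixel ray with height h
    a=world(c,u,v,0.1);b=world(c,u,v,1.0); return a+(b-a)*(h-a[2])/(b[2]-a[2])
def cloud(c):
    K=c['mtx'];v,u=np.mgrid[:480,:640];d=c['z_map']
    P=np.stack([(u-K[0,2])/K[0,0]*d,-(v-K[1,2])/K[1,1]*d,-d,np.ones_like(d)],-1)
    return (P@np.linalg.inv(c['view']).T)[...,:3]
E
python3 - <<'E'
from h import *
for n in('top','side'):
    c=snap(n,n+'0'); print(n,c['mtx'].round(1).tolist(),np.linalg.inv(c['view']).round(3).tolist())
s=read_state();print(s)
E
```

```text
pics
top [[620.3, 0.0, 314.8], [0.0, 620.3, 234.1], [0.0, 0.0, 1.0]] [[-0.017, 0.997, -0.081, 0.442], [-1.0, -0.017, 0.008, -0.038], [0.007, 0.081, 0.997, 1.671], [0.0, 0.0, 0.0, 1.0]]
side [[568.6, 0.0, 313.4], [0.0, 568.6, 244.4], [0.0, 0.0, 1.0]] [[-0.884, 0.244, -0.398, -0.037], [-0.467, -0.461, 0.755, 1.046], [0.001, 0.853, 0.522, 0.926], [0.0, 0.0, 0.0, 1.0]]
{'time': 0.1, 'joint_positions': array([ 1.28438524,  0.33280687, -0.06470903,  1.46086271,  0.02160657,
        1.3498784 , -0.08850831]), 'joint_vel': array([-0.00039047, -0.00247391,  0.00095918, -0.00221621,  0.00070687,
       -0.00017669,  0.00064625]), 'joint_torque': array([ 9.08356669e-04, -6.24539638e+01,  2.43731128e-02, -3.90720284e+01,
       -6.13448233e-02,  3.65426356e-02,  1.22941955e-05]), 'ee_pos': array([ 0.16288683, -0.60304641,  0.22183208]), 'eef_rot': array([ 9.91311493e-01,  1.31533751e-01, -1.12371736e-04, -6.19685017e-04]), 'ft_force': array([ 0.66327568, -0.23570302,  0.2515554 ]), 'torque': array([ 0.03866186, -0.03882308, -0.01081127]), 'grip_force': 0.0, 'width': 0.08715592570078924}
```

View pics/top0.png

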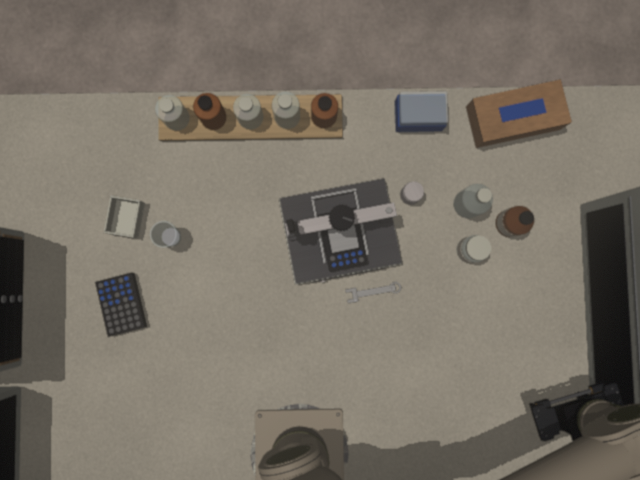

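View pics/side0.png

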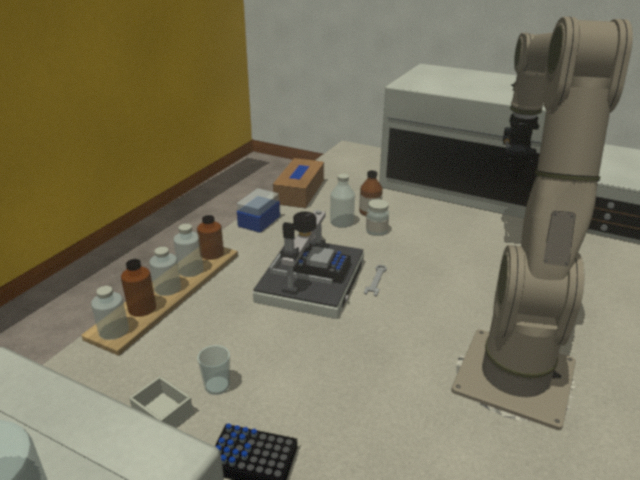

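The top view shows the shaker at about (340,232), the knob at (342,217), the lever at (292,226), the tin at (413,193) and the wrench at (373,293). The shaker is yawed about +0.17 rad. Next I'll fit these from depth.

```bash
python3 - <<'E'
from h import *
c=load('top0');P=cloud(c)
m=np.zeros((480,640),bool);m[170:295,270:408]=True
def sel(a,b,mm=m): return mm&(P[...,2]>a)&(P[...,2]<b)&(c['z_map']>0)
def rect(q):
    (cx,cy),(w,h),a=cv2.minAreaRect(q[:,:2].astype(np.float32)); return np.round((cx,cy,w,h,a),4)
s=sel(.03,.1)
print('all',rect(P[s])); 
n,l,st,ce=cv2.connectedComponentsWithStats(s.astype(np.uint8));k=1+st[1:,4].argmax();print('shaker',rect(P[l==k]),st[k])
img=c['image'].astype(int)
b=sel(.14,.165);print('beam',b.sum(),rect(P[b]),np.median(P[b],0))
kn=sel(.18,.23)&(np.mgrid[:480,:640][1]>320)&(np.mgrid[:480,:640][1]<362);print('knob',kn.sum(),rect(P[kn]),P[kn].mean(0))
lv=sel(.17,.28)&(np.mgrid[:480,:640][1]<312);print('lever',lv.sum(),P[lv].mean(0),P[lv].max(0),P[lv].min(0))
for (u,v) in((342,217),(292,226),(343,240),(347,260),(413,193),(390,211),(318,222)):print(u,v,world(c,u,v).round(4))
h=np.histogram(P[...,2][m],bins=np.arange(-.01,.26,.01));print(list(zip(h[1].round(2),h[0])))
im=cv2.resize(c['image'][165:300,260:440][...,::-1],None,fx=4.4,fy=4.4,interpolation=cv2.INTER_CUBIC);cv2.imwrite('pics/topc.png',im)
E
```

```text
all [ 0.5861 -0.1414  0.2372  0.3394  9.9615]
shaker [ 0.5286 -0.1252  0.1384  0.294   7.0167] [ 285  218  117   67 5118]
beam 1074 [ 0.6008 -0.114   0.0372  0.2751 10.6187] [ 0.60278037 -0.154884    0.15138792]
knob 531 [ 0.6006 -0.114   0.0609  0.0603 17.7919] [ 0.5996753  -0.11335145  0.20292134]
lever 150 [0.57766304 0.0044765  0.21844259] [0.60146047 0.02178339 0.25710807] [ 0.56046487 -0.01177208  0.17001938]
342 217 [ 0.601  -0.1151  0.2053]
292 226 [0.578  0.003  0.2429]
343 240 [ 0.554  -0.1222  0.0953]
347 260 [ 0.5034 -0.1321  0.0813]
413 193 [ 0.6754 -0.3085  0.0706]
390 211 [ 0.6195 -0.2364  0.1538]
318 222 [ 0.595  -0.0585  0.1559]
[(np.float64(-0.01), np.int64(4605)), (np.float64(0.0), np.int64(2514)), (np.float64(0.01), np.int64(83)), (np.float64(0.02), np.int64(149)), (np.float64(0.03), np.int64(1270)), (np.float64(0.04), np.int64(4309)), (np.float64(0.05), np.int64(506)), (np.float64(0.06), np.int64(354)), (np.float64(0.07), np.int64(701)), (np.float64(0.08), np.int64(250)), (np.float64(0.09), np.int64(464)), (np.float64(0.1), np.int64(15)), (np.float64(0.11), np.int64(0)), (np.float64(0.12), np.int64(1)), (np.float64(0.13), np.int64(11)), (np.float64(0.14), np.int64(368)), (np.float64(0.15), np.int64(688)), (np.float64(0.16), np.int64(44)), (np.float64(0.17), np.int64(60)), (np.float64(0.18), np.int64(18)), (np.float64(0.19), np.int64(76)), (np.float64(0.2), np.int64(427)), (np.float64(0.21), np.int64(17)), (np.float64(0.22), np.int64(6)), (np.float64(0.23), np.int64(5)), (np.float64(0.24), np.int64(69))]
```

View pics/topc.png

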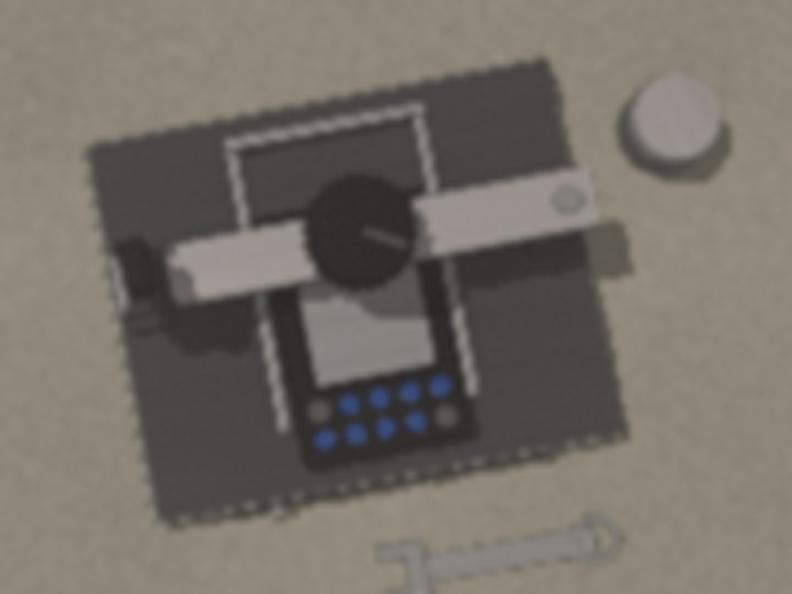

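Knob axis is at (0.6005, -0.114), yaw about 0.18, and knob top z is about 0.203. All of this matches the given sizes. I'll locate the rack's near face and refine the yaw.

```bash
python3 - <<'E'
from h import *
c=load('top0')
f=lambda u,v:(260+u/4.4-.4,165+v/4.4-.4)
A=np.array([.6005,-.114])
def loc(p,th): d=p[:2]-A; return np.array([np.cos(th)*d[0]+np.sin(th)*d[1],-np.sin(th)*d[0]+np.cos(th)*d[1]])
pts={'deck NL':(90,148,.045),'deck far R':(545,60,.045),'near R':(628,435,.045),'near L':(162,522,.045),'rack nearL':(313,468,.075),'rack nearR':(477,435,.075),'railL end':(283,430,.059),'railR end':(473,392,.059),'stopL':(228,145,.065),'stopR':(422,110,.065)}
W={k:plane(c,*f(u,v),h) for k,(u,v,h) in pts.items()}
for a,b in(('near L','deck NL'),('near R','deck far R'),('railL end','stopL'),('railR end','stopR')):
    d=W[b]-W[a];print('th',np.arctan2(d[1],d[0]))
for k in W: print(k,W[k].round(4),loc(W[k],.18).round(4))
th=.18
for x in(-.16,-.085): print(x,A+x*np.array([np.cos(th),np.sin(th)]))
E
```

```text
th 0.17573082783896374
th 0.1898809849765731
th 0.17323635788210326
th 0.15840975546663175
deck NL [0.671  0.0392 0.045 ] [0.0967 0.1381]
deck far R [ 0.7199 -0.2356  0.045 ] [ 0.0957 -0.141 ]
near R [ 0.4932 -0.2792  0.045 ] [-0.1351 -0.1433]
near L [ 0.4464 -0.0007  0.045 ] [-0.1314  0.139 ]
rack nearL [ 0.4762 -0.09    0.075 ] [-0.118   0.0458]
rack nearR [ 0.4938 -0.1864  0.075 ] [-0.1179 -0.0521]
railL end [ 0.4992 -0.0733  0.059 ] [-0.0923  0.0582]
railR end [ 0.5198 -0.1861  0.059 ] [-0.0923 -0.0565]
stopL [ 0.6686 -0.0437  0.065 ] [0.0796 0.057 ]
stopR [ 0.6877 -0.1593  0.065 ] [ 0.0777 -0.0601]
-0.16 [ 0.44308501 -0.14264473]
-0.085 [ 0.51687329 -0.12921751]
```

Call:
step_arm(
  delta_pos=[
    [0.56,0.92,0],
    [0.56,0.92,0],
    [0.56,0.92,0],
    [0.56,0.92,0],
    [0.56,0.92,0],
    [0.56,0.92,0],
    [0.56,0.92,0],
    [0.56,0.92,0],
    [0.56,0.92,0],
    [0.56,0.92,0],
  ],
  turn=[0,0,0,0,0,0,0,0,0,0],
  grip=0.55,
  newtons=10,
)

```text
time: 1.1
ee_pos: [0.3033, -0.3722, 0.2223]
eef_rot: [0.991, 0.131, -0.0, -0.0]
ft_force: [0.6, 0.1, 0.3]
width: 0.0393
grip_force: 0.0
```

Call:
step_arm(
  delta_pos=[
    [0.56,0.92,0],
    [0.56,0.92,0],
    [0.56,0.92,0],
    [0.56,0.92,0],
    [0.56,0.92,0],
    [0.56,0.92,0],
    [0.56,0.92,0],
    [0.56,0.92,0],
    [0.56,0.92,0],
    [0.56,0.92,0],
    [0,0,0],
    [0,0,0],
  ],
  turn=[-0.1,-0.1,-0.1,-0.1,-0.1,-0.1,-0.1,0,0,0,0,0],
)

```text
time: 2.3
ee_pos: [0.4428, -0.1433, 0.2223]
eef_rot: [0.996, 0.09, -0.0, 0.0]
ft_force: [-0.1, -0.0, -0.1]
width: 0.0393
grip_force: 0.0
```

Call:
step_arm(
  delta_pos=[
    [0,0,-0.95],
    [0,0,-0.95],
    [0,0,-0.95],
    [0,0,-0.95],
    [0,0,-0.95],
    [0,0,-0.95],
    [0,0,-0.9],
    [0,0,0],
  ],
  turn=[0,0,0,0,0,0,0,0],
)

```text
time: 3.1
ee_pos: [0.4404, -0.144, 0.055]
eef_rot: [0.996, 0.089, -0.002, -0.001]
ft_force: [0.4, -0.5, 0.6]
width: 0.0394
grip_force: 0.0
```

```bash
python3 - <<'E'
from h import *
c=snap('wrist','w0');print(c['mtx'].tolist(),np.linalg.inv(c['view']).round(3).tolist());s=read_state();print(s['ee_pos'],s['ft_force'])
E
```

```text
[[371.64829954431775, 0.0, 317.31264278618056], [0.0, 371.64829954431775, 241.29057397970047], [0.0, 0.0, 1.0]] [[0.177, 0.944, 0.278, 0.516], [-0.984, 0.17, 0.048, -0.131], [-0.002, -0.282, 0.959, 0.215], [0.0, 0.0, 0.0, 1.0]]
[ 0.44156199 -0.14403133  0.05673429] [-0.4699016  -0.71416404  1.28724031]
```

View pics/w0.png

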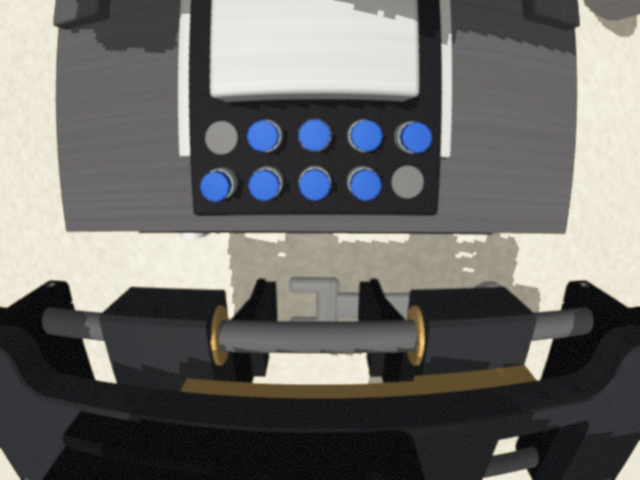

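The wrist view shows the rack's near edge at row ~213 and the shaker edge at ~232, with the plate at rows 0–95. The camera sits 73 mm ahead of the TCP, so it would pass close over the knob during the push. I'll check joint 7 to see if I can turn the tool half way round.

```bash
python3 - <<'E'
from h import *
s=read_state();print(s['joint_positions'].round(3),s['ee_pos'])
E
```

```text
[ 0.729  0.201 -0.548  2.028  0.128  0.949 -1.278] [ 0.44156199 -0.14403133  0.05673429]
```

Call:
step_arm(
  delta_pos=[
    [0,0,0.1],
    [0,0,0.1],
    [0,0,0],
    [0,0,0],
    [0,0,0],
    [0,0,0],
    [0,0,0],
    [0,0,0],
    [0,0,0],
    [0,0,0],
    [0,0,0],
    [0,0,0],
  ],
  turn=[1,1,1,1,1,1,1,1,1,1,1,1],
)

```text
time: 4.35
ee_pos: [0.4435, -0.1444, 0.0641]
eef_rot: [0.688, 0.726, 0.0, 0.001]
ft_force: [-0.9, 0.2, -0.4]
width: 0.0393
grip_force: 0.0
```

Call:
step_arm(
  delta_pos=[
    [0,0,0],
    [0,0,0],
    [0,0,0],
    [0,0,0],
    [0,0,0],
    [0,0,0],
    [0,0,0],
    [0,0,0],
    [0,0,0],
    [0,0,0],
    [0,0,0],
    [0,0,0],
  ],
  turn=[1,1,1,1,1,1,1,1,1,1,1,1],
)

```text
time: 5.55
ee_pos: [0.4434, -0.1445, 0.064]
eef_rot: [0.039, 0.999, -0.001, 0.001]
ft_force: [0.1, 0.1, -0.4]
width: 0.039
grip_force: 0.0
```

Call:
step_arm(
  delta_pos=[
    [0,0,0],
    [0,0,0],
    [0,0,0],
    [0,0,0],
    [0,0,0],
  ],
  turn=[1,1,0.18,0,0],
)

```text
time: 6.05
ee_pos: [0.4431, -0.1438, 0.063]
eef_rot: [-0.088, 0.996, -0.0, 0.0]
ft_force: [-0.9, 0.4, 0.9]
width: 0.0392
grip_force: 0.0
```

Call:
step_arm(
  delta_pos=[
    [0.39,0.07,-0.1],
    [0.39,0.07,0],
    [0.39,0.07,0],
    [0.39,0.07,0],
    [0.39,0.07,0],
    [0.39,0.07,0],
    [0,0,0],
  ],
  turn=[0,0,0,0,0,0,0],
)

```text
time: 6.75
ee_pos: [0.5027, -0.1322, 0.0599]
eef_rot: [-0.09, 0.996, 0.0, 0.0]
ft_force: [0.3, 0.1, -0.6]
width: 0.039
grip_force: 0.0
```

Call:
step_arm(
  delta_pos=[
    [0.2,0.036,0],
    [0.2,0.036,0],
    [0,0,0],
  ],
  turn=[0,0,0],
)

```text
time: 7.05
ee_pos: [0.5116, -0.1309, 0.0598]
eef_rot: [-0.09, 0.996, 0.0, -0.0]
ft_force: [-0.7, -0.1, -0.2]
width: 0.0393
grip_force: 0.3
```

Call:
step_arm(
  delta_pos=[
    [0.15,0.027,0],
    [0.1,0.018,0],
  ],
  turn=[0,0],
)

```text
time: 7.25
ee_pos: [0.5174, -0.13, 0.0598]
eef_rot: [-0.09, 0.996, 0.0, -0.0]
ft_force: [-3.3, -0.7, -0.3]
width: 0.0393
grip_force: 1.6
```

```bash
python3 - <<'E'
from h import *
s=read_state();print(s['ee_pos'],s['ft_force'])
c=snap('top','top1');im=cv2.resize(c['image'][165:300,260:440][...,::-1],None,fx=4.4,fy=4.4,interpolation=cv2.INTER_CUBIC);cv2.imwrite('pics/topc1.png',im)
E
```

```text
[ 0.5173584  -0.13000137  0.05981043] [-3.29757698 -0.68220532 -0.32173461]
```

View pics/topc1.png

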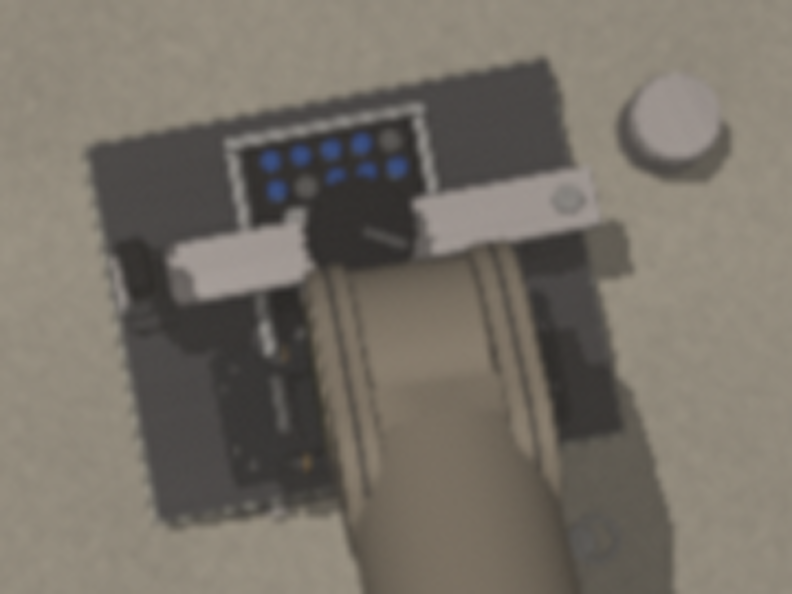

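The rack is almost at the stop, with its far caps at rows 130–190 just under the strip. I'll push on in small steps until the force rises.

Call:
step_arm(
  delta_pos=[
    [0.08,0.014,0],
    [0.04,0.007,0],
  ],
  turn=[0,0],
)

```text
time: 7.5
ee_pos: [0.5181, -0.1299, 0.0597]
eef_rot: [-0.09, 0.996, -0.0, -0.003]
ft_force: [-20.0, -0.9, 16.2]
width: 0.0392
grip_force: 10.1
```

Call:
step_arm(
  delta_pos=[
    [0.08,0.014,0],
    [0,0,0],
  ],
  turn=[0,0],
)

```text
time: 7.7
ee_pos: [0.5182, -0.1299, 0.0596]
eef_rot: [-0.089, 0.996, -0.0, -0.005]
ft_force: [-27.2, -1.9, 23.0]
width: 0.0388
grip_force: 13.6
```

Firm contact with the stop (27 N), so I'll back off and look.

Call:
step_arm(
  delta_pos=[
    [-0.4,-0.07,0],
    [-0.8,-0.14,0],
    [-0.8,-0.14,0],
    [-0.8,-0.14,0.5],
    [-0.8,-0.14,1],
    [-0.4,-0.07,1],
    [0,0,1],
    [0,0,1],
    [0,0,0.5],
    [0,0,0],
  ],
  turn=[0,0,0,0,0,0,0,0,0,0],
  grip=0,
)

```text
time: 8.7
ee_pos: [0.4238, -0.147, 0.1863]
eef_rot: [-0.09, 0.996, -0.001, 0.001]
ft_force: [0.6, -0.8, -0.6]
width: 0.0869
grip_force: 0.0
```

```bash
python3 - <<'E'
from h import *
s=read_state();print(s['ee_pos'],s['joint_positions'])
t=snap('top','top2');c=snap('side','side2')
p=cv2.resize(c['image'][195:325,245:375][...,::-1],None,fx=4.6,fy=4.6,interpolation=cv2.INTER_CUBIC);cv2.imwrite('pics/s2.png',p)
A=np.array([.6005,-.114]);th=.18;R=np.array([[np.cos(th),np.sin(th)],[-np.sin(th),np.cos(th)]])
P=cloud(t);L=P.copy();L[...,:2]=(P[...,:2]-A)@R.T
m=(abs(L[...,0])<.11)&(abs(L[...,1])<.05)&(L[...,2]>.065)&(L[...,2]<.105)
print('rack x',L[m][:,0].min(),L[m][:,0].max(),'y',L[m][:,1].min(),L[m][:,1].max())
pl=m&(L[...,2]>.091)&(L[...,0]<-.018);print('plate z',np.median(L[pl][:,2]),np.percentile(L[pl][:,0],2))
E
```

```text
[ 0.42380319 -0.14701765  0.18630457] [ 1.28087729  0.01835054 -1.03611663  1.91180354  0.01840964  1.21733479
  1.98900356]
rack x -0.07400035697371668 0.08164758778810537 y -0.04992690073530049 0.04991919632607876
plate z 0.09408047113561424 -0.0605890023195974
```

View pics/s2.png

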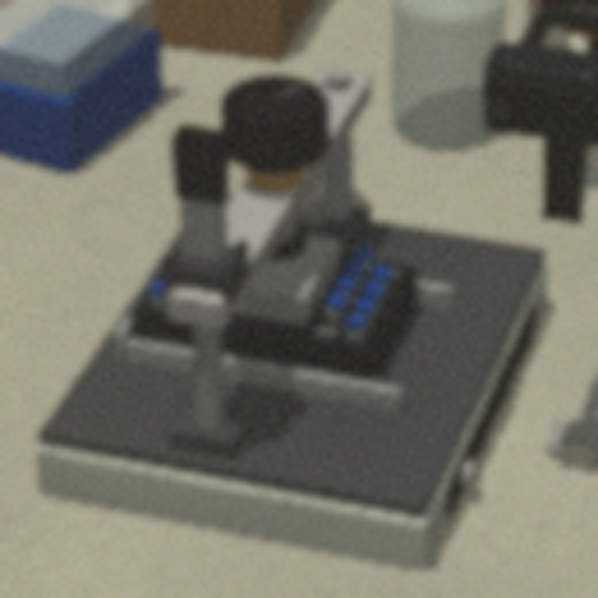

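The rack is home (near edge at local -0.074, square). The side view shows the beam and cap hiding the foot, so I'll turn the wrist camera sideways to look under the beam.

Call:
step_arm(
  delta_pos=[
    [0.13,-0.27,0],
    [0.13,-0.27,0],
    [0.13,-0.27,0],
    [0.13,-0.27,0],
    [0.13,-0.27,0],
    [0.13,-0.27,0],
    [0.13,-0.27,-0.5],
    [0.13,-0.27,-0.8],
    [0.13,-0.27,-0.8],
    [0.12,-0.27,-0.8],
    [0,0,-0.8],
    [0,0,-0.15],
  ],
  turn=[-1,-1,-1,-1,-1,-1,-1,-1,-1,-1,-1,-1],
)

```text
time: 10.0
ee_pos: [0.453, -0.2128, 0.0847]
eef_rot: [0.591, 0.807, 0.0, -0.003]
ft_force: [-0.3, -0.4, 0.5]
width: 0.0873
grip_force: 0.0
```

Call:
step_arm(
  delta_pos=[
    [0,0,0],
    [0,0,0],
    [0,0,0],
    [0,0,0],
  ],
  turn=[-1,-0.1,0,0],
)

```text
time: 10.4
ee_pos: [0.4549, -0.2139, 0.0884]
eef_rot: [0.64, 0.768, 0.0, -0.0]
ft_force: [0.2, -0.9, -0.3]
width: 0.0871
grip_force: 0.0
```

```bash
cat >> h.py <<'E'
A=np.array([.6005,-.114]);TH=.18
Rl=np.array([[np.cos(TH),np.sin(TH)],[-np.sin(TH),np.cos(TH)]])
def fray(c,u,v):
    K=c['mtx'];q=np.array([(u-K[0,2])/K[0,0],(v-K[1,2])/K[1,1]]);r=np.hypot(*q);s=np.sinc(r/np.pi)
    return np.array([q[0]*s,-q[1]*s,-np.cos(r)])   # unit ray, camera axes
def fworld(c,u,v,d=None):   # local shaker coordinates from wrist depth
    d=c['z_map'][int(round(v)),int(round(u))] if d is None else d
    p=fray(c,u,v);p=p/(-p[2])*d;w=(np.linalg.inv(c['view'])@np.r_[p,1])[:3]
    return np.r_[Rl@(w[:2]-A),w[2]]
def fproj(c,l):
    w=np.r_[Rl.T@np.array(l[:2])+A,l[2],1];p=(c['view']@w)[:3];x,y,z=p[0],-p[1],-p[2]
    t=np.arctan2(np.hypot(x,y),z);k=t/np.hypot(x,y);return c['mtx'][:2,:2]@np.array([x*k,y*k])+c['mtx'][:2,2]
E
python3 - <<'E'
from h import *
c=snap('wrist','w1');s=read_state();print(s['ee_pos'],np.linalg.inv(c['view'])[:3,3])
for l in((-.018,0,.103),(-.018,0,.095),(-.03,0,.095),(0,0,.1),(-.075,0,.075)):print(l,fproj(c,l).round(1))
im=c['image'][120:480,400:640][...,::-1]
u,v=fproj(c,(-.018,0,.1));v0=int(np.clip(v-60,0,360));u0=int(np.clip(u-100,0,480));print(u0,v0)
cv2.imwrite('pics/w1c.png',cv2.resize(c['image'][v0:v0+120,u0:u0+160][...,::-1],None,fx=5,fy=5,interpolation=cv2.INTER_CUBIC))
E
```

```text
[ 0.45491971 -0.21398217  0.08857289] [ 0.4413997  -0.1397092   0.24868874]
(-0.018, 0, 0.103) [609. 166.]
(-0.018, 0, 0.095) [599.1 164.2]
(-0.03, 0, 0.095) [582.8 162. ]
(0, 0, 0.1) [627.3 168.7]
(-0.075, 0, 0.075) [490.8 151.2]
480 105
```

View pics/w1c.png

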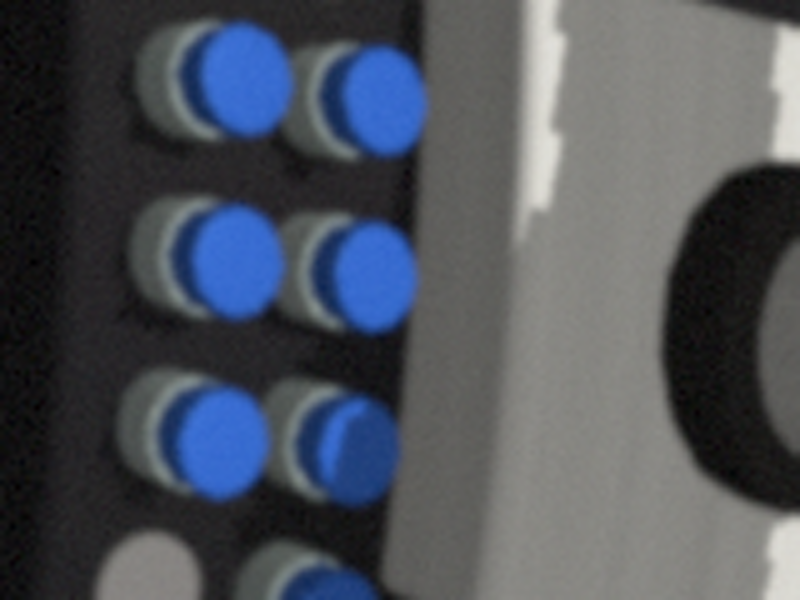

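The foot's near rim is at pixel about (612,171). The plate's near edge at column 583 matches its predicted 582.8. I'll cross-check the gap with depth.

```bash
python3 - <<'E'
from h import *
c=load('w1')
for v in(150,160,171,180):
    print(v,[(u,*fworld(c,u,v).round(4)) for u in(575,590,600,608,612,613,614,616,620,625,632,638)])
t=load('top2');P=cloud(t);L=P.copy();L[...,:2]=(P[...,:2]-A)@Rl.T
k=(np.hypot(L[...,0],L[...,1])<.025)&(L[...,2]>.18);print('knob top',np.median(L[k][:,2]))
k=(np.hypot(L[...,0],L[...,1])<.04)&(L[...,2]>.18);print(k.sum(),cv2.minEnclosingCircle(L[k][:,:2].astype(np.float32)))
E
```

```text
150 [(575, np.float64(-0.029), np.float64(0.0055), np.float64(0.0864)), (590, np.float64(-0.0246), np.float64(0.0065), np.float64(0.094)), (600, np.float64(-0.0158), np.float64(0.0074), np.float64(0.0925)), (608, np.float64(-0.0091), np.float64(0.0081), np.float64(0.092)), (612, np.float64(-0.0059), np.float64(0.0085), np.float64(0.0922)), (613, np.float64(-0.0065), np.float64(0.0086), np.float64(0.0936)), (614, np.float64(-0.0055), np.float64(0.0087), np.float64(0.0934)), (616, np.float64(-0.0034), np.float64(0.0089), np.float64(0.093)), (620, np.float64(-0.014), np.float64(0.0088), np.float64(0.1064)), (625, np.float64(-0.013), np.float64(0.0091), np.float64(0.1092)), (632, np.float64(-0.0102), np.float64(0.0097), np.float64(0.1117)), (638, np.float64(-0.0062), np.float64(0.0102), np.float64(0.1125))]
160 [(575, np.float64(-0.0275), np.float64(0.0003), np.float64(0.0851)), (590, np.float64(-0.023), np.float64(0.0015), np.float64(0.0927)), (600, np.float64(-0.0156), np.float64(0.0022), np.float64(0.0929)), (608, np.float64(-0.0095), np.float64(0.0029), np.float64(0.0931)), (612, np.
[... 1590 characters left out ...]
008), np.float64(-0.0077), np.float64(0.0931)), (612, np.float64(-0.0149), np.float64(-0.0067), np.float64(0.1032)), (613, np.float64(-0.0166), np.float64(-0.0065), np.float64(0.1057)), (614, np.float64(-0.0154), np.float64(-0.0065), np.float64(0.1053)), (616, np.float64(-0.0148), np.float64(-0.0063), np.float64(0.1062)), (620, np.float64(-0.0166), np.float64(-0.0057), np.float64(0.1109)), (625, np.float64(-0.017), np.float64(-0.0052), np.float64(0.1148)), (632, np.float64(-0.0105), np.float64(-0.0048), np.float64(0.1139)), (638, np.float64(-0.0099), np.float64(-0.0041), np.float64(0.1176))]
knob top 0.2040446704912302
528 ((0.0004763490578625351, 0.00040709838503971696), 0.0316273532807827)
```

Both methods agree on a gap of about 10.8 mm, so roughly 6.85 rad to turn. I'll move above the knob at yaw ~3.8.

Call:
step_arm(
  delta_pos=[
    [0,0,0.98],
    [0,0,0.98],
    [0,0,0.98],
    [0,0,0.98],
    [0,0,0.98],
    [0,0,0.98],
    [0.97,0.67,0],
    [0.97,0.67,0],
    [0.97,0.67,0],
    [0.97,0.67,0],
    [0.97,0.67,0],
    [0.97,0.67,0],
  ],
  turn=[1,1,1,1,1,1,1,1,1,1,1,1],
)

```text
time: 11.65
ee_pos: [0.6014, -0.1132, 0.2357]
eef_rot: [-0.027, 1.0, 0.0, 0.0]
ft_force: [-0.2, -0.1, 0.2]
width: 0.087
grip_force: 0.0
```

Call:
step_arm(
  delta_pos=[
    [0,0,0],
    [0,0,0],
    [0,0,0],
    [0,0,0],
    [0,0,0],
    [0,0,0],
    [0,0,0],
  ],
  turn=[1,1,1,1,1,0,0],
)

```text
time: 12.35
ee_pos: [0.6004, -0.1137, 0.2357]
eef_rot: [-0.317, 0.948, 0.0, -0.0]
ft_force: [0.4, 0.7, -0.6]
width: 0.0872
grip_force: 0.0
```

```bash
python3 - <<'E'
from h import *
s=read_state();print(s['joint_positions'].round(3),s['ee_pos'],s['eef_rot'],2*np.arctan2(s['eef_rot'][1],s['eef_rot'][0]))
E
```

```text
[ 0.926  0.536 -1.15   1.438  0.487  1.478  2.003] [ 0.60044107 -0.11374911  0.23572087] [-3.16845202e-01  9.48477242e-01  1.95489141e-04 -1.08806451e-06] 3.7863955865560457
```

Call:
step_arm(
  delta_pos=[
    [0,0,-0.6],
    [0,0,-0.6],
    [0,0,-0.6],
    [0,0,-0.6],
    [0,0,0],
  ],
  turn=[1,1,1,0,0],
)

```text
time: 12.85
ee_pos: [0.5995, -0.1139, 0.1737]
eef_rot: [-0.481, 0.877, 0.001, -0.001]
ft_force: [-0.4, -1.3, -0.2]
width: 0.0873
grip_force: 0.0
```

Call:
step_arm(
  delta_pos=[
    [0,0,0],
    [0,0,0],
    [0,0,0],
    [0,0,0],
    [0,0,0],
    [0,0,0],
  ],
  turn=[0,0,0,0,0,0],
  grip=1,
  newtons=25,
)

```text
time: 13.45
ee_pos: [0.6012, -0.1139, 0.1765]
eef_rot: [-0.483, 0.876, -0.001, 0.001]
ft_force: [3.2, -1.7, 2.8]
width: 0.0596
grip_force: 25.0
```

Call:
step_arm(
  delta_pos=[
    [0,0,-0.008],
    [0,0,-0.008],
    [0,0,-0.008],
    [0,0,-0.008],
    [0,0,-0.008],
    [0,0,-0.008],
    [0,0,-0.008],
    [0,0,-0.008],
    [0,0,-0.008],
    [0,0,-0.008],
    [0,0,-0.008],
    [0,0,-0.008],
  ],
  turn=[-1,-1,-1,-1,-1,-1,-1,-1,-1,-1,-1,-1],
)

```text
time: 14.65
ee_pos: [0.6013, -0.1135, 0.1742]
eef_rot: [0.217, 0.976, 0.0, 0.001]
ft_force: [2.8, -1.3, 3.1]
width: 0.0593
grip_force: 25.0
```

```bash
python3 - <<'E'
from h import *
s=read_state();print(s['joint_positions'].round(3),s['ee_pos'],2*np.arctan2(s['eef_rot'][1],s['eef_rot'][0]),s['torque'],s['ft_force'])
E
```

```text
[ 0.799  0.485 -0.914  1.527  0.391  1.32   0.978] [ 0.60131631 -0.1134558   0.17417806] 2.704409302079837 [ 0.05731287 -0.96411025  0.06532031] [ 2.76902517 -1.30478161  3.12442278]
```

Call:
step_arm(
  delta_pos=[
    [0,0,-0.008],
    [0,0,-0.008],
    [0,0,-0.008],
    [0,0,-0.008],
    [0,0,-0.008],
    [0,0,-0.008],
    [0,0,-0.008],
    [0,0,-0.008],
    [0,0,-0.008],
    [0,0,-0.008],
    [0,0,-0.008],
    [0,0,-0.008],
  ],
  turn=[-1,-1,-1,-1,-1,-1,-1,-1,-1,-1,-1,-1],
)

```text
time: 15.85
ee_pos: [0.6018, -0.1136, 0.1719]
eef_rot: [0.807, 0.591, 0.001, 0.001]
ft_force: [5.0, -0.2, 2.1]
width: 0.0598
grip_force: 25.0
```

Call:
step_arm(
  delta_pos=[
    [0,0,-0.008],
    [0,0,-0.008],
    [0,0,-0.008],
    [0,0,-0.008],
    [0,0,-0.008],
    [0,0,-0.008],
    [0,0,-0.008],
    [0,0,-0.008],
    [0,0,-0.008],
    [0,0,-0.008],
    [0,0,-0.008],
    [0,0,-0.008],
  ],
  turn=[-1,-1,-1,-1,-1,-1,-1,-1,-1,-1,-1,-1],
)

```text
time: 17.05
ee_pos: [0.6017, -0.114, 0.1696]
eef_rot: [0.996, -0.088, 0.002, 0.0]
ft_force: [3.9, -2.7, 2.0]
width: 0.0596
grip_force: 25.0
```

```bash
python3 - <<'E'
from h import *
s=read_state();print(s['joint_positions'].round(3),s['ee_pos'],2*np.arctan2(s['eef_rot'][1],s['eef_rot'][0]),s['torque'],s['ft_force'])
E
```

```text
[ 0.454  0.369 -0.431  1.552  0.16   1.253 -1.748] [ 0.60167322 -0.11398132  0.16956782] -0.1757369953309012 [-0.66486692 -0.99135301  0.04220839] [ 3.87488408 -2.74383226  2.04424677]
```

Call:
step_arm(
  delta_pos=[
    [0,0,-0.008],
    [0,0,-0.008],
    [0,0,-0.008],
    [0,0,-0.008],
    [0,0,0],
  ],
  turn=[-1,-1,-1,-1,0],
)

```text
time: 17.55
ee_pos: [0.6015, -0.114, 0.1688]
eef_rot: [0.947, -0.321, 0.001, 0.0]
ft_force: [4.9, -2.1, 4.5]
width: 0.0595
grip_force: 25.0
```

Call:
step_arm(
  delta_pos=[
    [0,0,0],
    [0,0,0],
    [0,0,0],
    [0,0,0.5],
    [0,0,1],
    [0,0,1],
    [0,0,0.5],
    [-0.97,-0.67,0],
    [-0.97,-0.67,0],
    [-0.97,-0.67,0],
    [-0.97,-0.67,0],
    [-0.97,-0.67,0],
  ],
  turn=[0,0,0,0,0,0,0,1,1,1,1,1],
  grip=0,
)

```text
time: 18.75
ee_pos: [0.4781, -0.1978, 0.2429]
eef_rot: [1.0, -0.023, -0.0, -0.0]
ft_force: [1.0, -0.6, -0.4]
width: 0.0867
grip_force: 0.0
```

Call:
step_arm(
  delta_pos=[
    [-0.97,-0.67,0],
    [0,0,-0.95],
    [0,0,-0.95],
    [0,0,-0.95],
    [0,0,-0.95],
    [0,0,-0.95],
    [0,0,-0.95],
    [0,0,0],
    [0,0,0],
    [0,0,0],
    [0,0,0],
    [0,0,0],
  ],
  turn=[1,1,1,1,1,1,1,1,1,1,1,1],
)

```text
time: 19.95
ee_pos: [0.4549, -0.214, 0.1004]
eef_rot: [0.767, 0.642, -0.0, -0.0]
ft_force: [-0.4, 0.1, 0.8]
width: 0.087
grip_force: 0.0
```

Call:
step_arm(
  delta_pos=[
    [0,0,-0.2],
    [0,0,0],
    [0,0,0],
    [0,0,0],
    [0,0,0],
  ],
  turn=[1,1,1,0,0],
)

```text
time: 20.45
ee_pos: [0.4549, -0.2141, 0.0954]
eef_rot: [0.643, 0.766, 0.0, -0.0]
ft_force: [-0.6, -0.0, 0.0]
width: 0.0872
grip_force: 0.0
```

```bash
python3 - <<'E'
from h import *
c=snap('wrist','w2');s=read_state();print(s['ee_pos'],2*np.arctan2(s['eef_rot'][1],s['eef_rot'][0]))
for l in((-.018,0,.103),(-.018,0,.095),(-.03,0,.095)):print(l,fproj(c,l).round(1))
for v in(165,170,175): print(v,[(u,*fworld(c,u,v).round(4)) for u in range(596,618,1)])
cv2.imwrite('pics/w2c.png',cv2.resize(c['image'][105:225,480:640][...,::-1],None,fx=5,fy=5,interpolation=cv2.INTER_CUBIC))
E
```

```text
[ 0.45495578 -0.21408345  0.09537865] 1.7460800912816599
(-0.018, 0, 0.103) [599.8 162. ]
(-0.018, 0, 0.095) [590.3 160.5]
(-0.03, 0, 0.095) [574.1 158.4]
165 [(596, np.float64(-0.0162), np.float64(-0.0019), np.float64(0.0981)), (597, np.float64(-0.0165), np.float64(-0.0018), np.float64(0.0993)), (598, np.float64(-0.0159), np.float64(-0.0017), np.float64(0.0994)), (599, np.float64(-0.0161), np.float64(-0.0016), np.float64(0.1005)), (600, np.float64(-0.0159), np.float64(-0.0015), np.float64(0.1011)), (601, np.float64(-0.0172), np.float64(-0.0014), np.float64(0.1033)), (602, np.float64(-0.0167), np.float64(-0.0013), np.float64(0.1036)), (603, np.float64(-0.0171), np.float64(-0.0012), np.float64(0.1047)), (604, np.float64(-0.0167), np.float64(-0.0012), np.float64(0.1052)), (605, np.float64(-0.0156), np.float64(-0.0011), np.float64(0.1048)), (606, np.float64(-0.0159), np.float64(-0.001), np.float64(0.106)), (607, np.float64(-0.0148), np.float64(-0.0009), np.float64(0.1056)), (608, np.float64(-0.0137), np.float64(-0.0009), np.float64(0.1053)), (609, np.float64(-0.0133), np.float64(-0.0008
[... 2903 characters left out ...]
(0.1061)), (608, np.float64(-0.0139), np.float64(-0.0059), np.float64(0.1061)), (609, np.float64(-0.0127), np.float64(-0.0059), np.float64(0.1058)), (610, np.float64(-0.0119), np.float64(-0.0058), np.float64(0.1057)), (611, np.float64(-0.0099), np.float64(-0.0058), np.float64(0.1045)), (612, np.float64(-0.0098), np.float64(-0.0057), np.float64(0.1052)), (613, np.float64(-0.0095), np.float64(-0.0056), np.float64(0.1057)), (614, np.float64(-0.0099), np.float64(-0.0055), np.float64(0.1069)), (615, np.float64(-0.0107), np.float64(-0.0054), np.float64(0.1084)), (616, np.float64(-0.0102), np.float64(-0.0053), np.float64(0.1088)), (617, np.float64(-0.0099), np.float64(-0.0052), np.float64(0.1092))]
```

View pics/w2c.png

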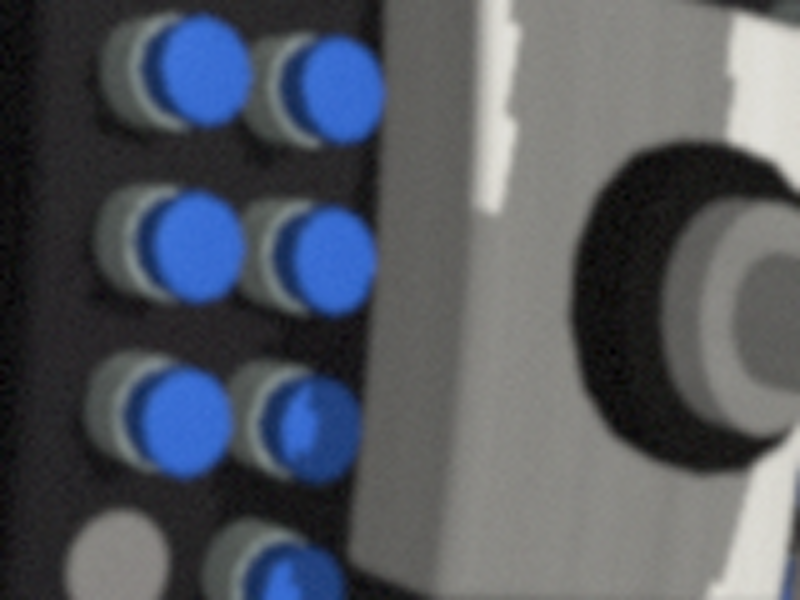

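The foot's rim is now at about (594.6,167), giving z≈.0986, and the plate edge matches its prediction. The remaining gap is about 3.5 mm, so I need about 2.35 rad more. Regripping.

Call:
step_arm(
  delta_pos=[
    [0,0,0.94],
    [0,0,0.94],
    [0,0,0.94],
    [0,0,0.94],
    [0,0,0.94],
    [0,0,0.94],
    [0.97,0.67,0],
    [0.97,0.67,0],
    [0.97,0.67,0],
    [0.97,0.67,0],
    [0.97,0.67,0],
    [0.97,0.67,0],
  ],
  turn=[0,0,0,0,0,0,0,0,0,1,1,1],
)

```text
time: 21.7
ee_pos: [0.6014, -0.1129, 0.2363]
eef_rot: [0.493, 0.87, -0.0, 0.0]
ft_force: [0.3, -0.1, 0.2]
width: 0.0868
grip_force: 0.0
```

Call:
step_arm(
  delta_pos=[
    [0,0,0],
    [0,0,-0.7],
    [0,0,-0.7],
    [0,0,-0.7],
    [0,0,-0.65],
    [0,0,0],
    [0,0,0],
  ],
  turn=[0,0,0,0,0,0,0],
)

```text
time: 22.4
ee_pos: [0.6004, -0.1137, 0.1678]
eef_rot: [0.494, 0.869, 0.0, -0.0]
ft_force: [-0.6, 0.1, 0.7]
width: 0.0867
grip_force: 0.0
```

Call:
step_arm(
  delta_pos=[
    [0,0,0],
    [0,0,0],
    [0,0,0],
    [0,0,0],
    [0,0,0],
    [0,0,0],
  ],
  turn=[0,0,0,0,0,0],
  grip=1,
)

```text
time: 23.0
ee_pos: [0.6011, -0.1133, 0.168]
eef_rot: [0.493, 0.87, 0.0, 0.001]
ft_force: [3.2, 0.5, 1.0]
width: 0.0599
grip_force: 25.0
```

Call:
step_arm(
  delta_pos=[
    [0,0,-0.008],
    [0,0,-0.008],
    [0,0,-0.008],
    [0,0,-0.008],
    [0,0,-0.008],
    [0,0,-0.008],
    [0,0,-0.008],
    [0,0,-0.008],
    [0,0,-0.008],
    [0,0,-0.008],
  ],
  turn=[-1,-1,-1,-1,-1,-1,-1,-1,-1,-1],
)

```text
time: 24.0
ee_pos: [0.6017, -0.1133, 0.1661]
eef_rot: [0.899, 0.437, 0.001, 0.001]
ft_force: [6.3, -0.0, -0.1]
width: 0.0592
grip_force: 25.0
```

```bash
python3 - <<'E'
from h import *
s=read_state();print(s['joint_positions'].round(3),s['ee_pos'],2*np.arctan2(s['eef_rot'][1],s['eef_rot'][0]),s['torque'],s['ft_force'])
E
```

```text
[ 0.448  0.37  -0.424  1.556  0.157  1.246 -0.666] [ 0.60174288 -0.1132573   0.16612207] 0.9049751470660984 [ 0.19229548 -1.40860818  0.09216638] [ 6.33415141 -0.04939646 -0.09594085]
```

Turning normally. Another 10 rows, then I'll release and look again.

Call:
step_arm(
  delta_pos=[
    [0,0,-0.008],
    [0,0,-0.008],
    [0,0,-0.008],
    [0,0,-0.008],
    [0,0,-0.008],
    [0,0,-0.008],
    [0,0,-0.008],
    [0,0,-0.008],
    [0,0,-0.008],
    [0,0,-0.008],
    [0,0,0],
  ],
  turn=[-1,-1,-1,-1,-1,-1,-1,-1,-1,-1,0],
)

```text
time: 25.1
ee_pos: [0.6021, -0.1138, 0.1643]
eef_rot: [0.989, -0.147, 0.002, 0.0]
ft_force: [7.7, -0.8, -0.4]
width: 0.0595
grip_force: 25.0
```

Call:
step_arm(
  delta_pos=[
    [0,0,0],
    [0,0,0],
    [0,0,0],
    [0,0,0.5],
    [0,0,1],
    [0,0,1],
    [0,0,0.6],
    [-0.97,-0.67,0],
    [-0.97,-0.67,0],
    [-0.97,-0.67,0],
    [-0.97,-0.67,0],
    [-0.97,-0.67,0],
  ],
  turn=[0,0,0,0,0,0,0,1,1,1,1,1],
  grip=0,
)

```text
time: 26.3
ee_pos: [0.4781, -0.1979, 0.2414]
eef_rot: [0.988, 0.157, 0.0, 0.0]
ft_force: [-0.4, 0.0, 0.3]
width: 0.0868
grip_force: 0.0
```

Call:
step_arm(
  delta_pos=[
    [-0.97,-0.67,0],
    [0,0,-0.95],
    [0,0,-0.95],
    [0,0,-0.95],
    [0,0,-0.95],
    [0,0,-0.95],
    [0,0,-0.95],
    [0,0,0],
    [0,0,0],
    [0,0,0],
    [0,0,0],
    [0,0,0],
  ],
  turn=[1,1,1,1,1,1,1,1,1,1,1,1],
)

```text
time: 27.5
ee_pos: [0.455, -0.2141, 0.0989]
eef_rot: [0.639, 0.769, -0.0, 0.0]
ft_force: [0.3, -0.8, -0.7]
width: 0.087
grip_force: 0.0
```

Call:
step_arm(
  delta_pos=[
    [0,0,0],
    [0,0,0],
    [0,0,0],
  ],
  turn=[0,0,0],
)

```text
time: 27.8
ee_pos: [0.455, -0.2141, 0.0987]
eef_rot: [0.642, 0.766, 0.0, 0.0]
ft_force: [-1.0, -0.2, -0.6]
width: 0.0868
grip_force: 0.0
```

```bash
python3 - <<'E'
from h import *
c=snap('wrist','w3');s=read_state();print(s['ee_pos'],2*np.arctan2(s['eef_rot'][1],s['eef_rot'][0]))
for l in((-.018,0,.095),(-.018,0,.098),(-.03,0,.095)):print(l,fproj(c,l).round(1))
cv2.imwrite('pics/w3c.png',cv2.resize(c['image'][105:225,480:640][...,::-1],None,fx=5,fy=5,interpolation=cv2.INTER_CUBIC))
t=snap('top','top3');P=cloud(t);L=P.copy();L[...,:2]=(P[...,:2]-A)@Rl.T
k=(np.hypot(L[...,0],L[...,1])<.025)&(L[...,2]>.17);print('knob top',np.median(L[k][:,2]))
m=(abs(L[...,0])<.11)&(abs(L[...,1])<.05)&(L[...,2]>.065)&(L[...,2]<.105);print('rack x',L[m][:,0].min(),L[m][:,0].max())
lv=(L[...,1]>.09)&(L[...,1]<.2)&(abs(L[...,0])<.03)&(L[...,2]>.18);q=L[lv];print('lever',q.min(0),q.max(0));tp=q[q[:,2]>q[:,2].max()-.012];print(len(tp),tp.mean(0),tp.min(0),tp.max(0))
E
```

```text
[ 0.45498304 -0.21413771  0.09866823] 1.7472134441324654
(-0.018, 0, 0.095) [586.5 160. ]
(-0.018, 0, 0.098) [590.  160.6]
(-0.03, 0, 0.095) [570.4 158. ]
knob top 0.19235972367873355
rack x -0.07392278604406381 0.08201392790309198
lever [-0.01304992  0.11476707  0.18253142] [0.01463339 0.13180797 0.25301503]
81 [0.00061965 0.12406458 0.2462519 ] [-0.01304992  0.11595739  0.24118142] [0.01463339 0.13180797 0.25301503]
```

View pics/w3c.png

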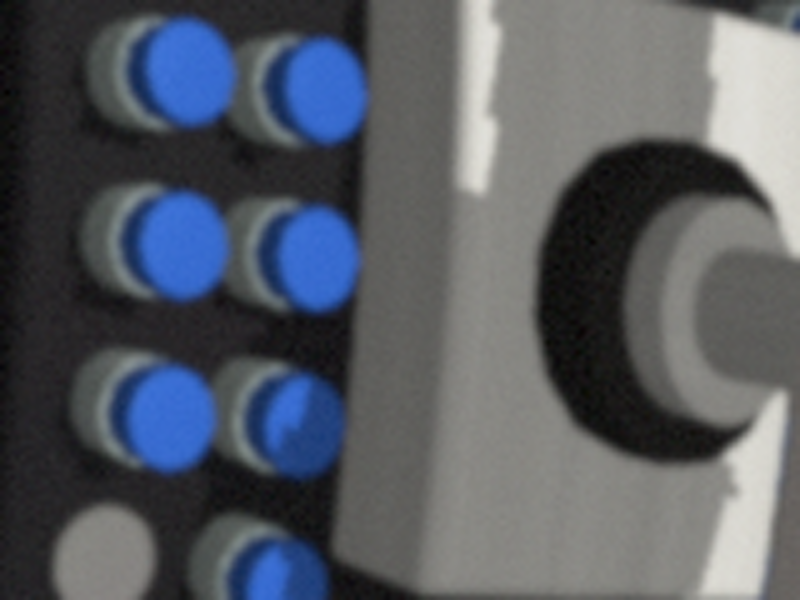

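The foot's rim is at about column 587.4 and zero gap predicts 586.5, so the foot is touching or within 0.6 mm of the plate. The rack is still home and the lever upright, with its tip at local y≈.124, z≈.25. Now to the inner side of the lever with closed fingers.

Call:
step_arm(
  delta_pos=[
    [0,0,1],
    [0,0,1],
    [0,0,1],
    [0,0,1],
    [0,0,0.97],
    [0,0,0],
  ],
  turn=[0,0,0,0,0,0],
  grip=1,
)

```text
time: 28.5
ee_pos: [0.4565, -0.2146, 0.2262]
eef_rot: [0.642, 0.767, 0.001, 0.003]
ft_force: [0.1, 0.4, -0.5]
width: 0.0472
grip_force: 0.0
```

Call:
step_arm(
  delta_pos=[
    [0.65,0.92,0],
    [0.65,0.92,0],
    [0.65,0.92,0],
    [0.65,0.92,0],
    [0.65,0.92,0],
    [0.65,0.92,0],
    [0.65,0.92,0],
    [0.65,0.92,0],
    [0,0,0],
    [0,0,0],
  ],
  turn=[0,0,0,0,0,0,0,0,0,0],
)

```text
time: 29.5
ee_pos: [0.5847, -0.0296, 0.2219]
eef_rot: [0.641, 0.768, -0.0, -0.001]
ft_force: [-0.5, -0.5, 0.1]
width: 0.0005
grip_force: 0.0
```

```bash
python3 - <<'E'
from h import *
s=read_state();p=s['ee_pos'];print(p,Rl@(p[:2]-A),s['joint_positions'].round(2),s['width'],s['ft_force'])
E
```

```text
[ 0.5847392  -0.02964371  0.22191267] [-0.00040389  0.08581505] [ 0.37  0.28 -0.48  1.55  0.13  1.34  0.05] 0.0005003240985657824 [-0.5019587  -0.54095137  0.05227202]
```

Call:
step_arm(
  delta_pos=[
    [-0.07,0.39,0],
    [-0.07,0.39,0],
    [-0.065,0.36,-0.03],
    [-0.065,0.36,-0.03],
    [0,0,0],
  ],
  turn=[0,0,0,0,0],
)

```text
time: 30.0
ee_pos: [0.5778, 0.009, 0.2212]
eef_rot: [0.641, 0.768, 0.0, -0.0]
ft_force: [-0.1, -0.2, -0.4]
width: 0.0006
grip_force: 0.1
```

Call:
step_arm(
  delta_pos=[
    [-0.06,0.33,-0.13],
    [-0.06,0.33,-0.15],
    [-0.055,0.3,-0.23],
    [-0.055,0.3,-0.23],
    [0,0,0],
  ],
  turn=[0,0,0,0,0],
)

```text
time: 30.5
ee_pos: [0.5717, 0.0408, 0.2016]
eef_rot: [0.64, 0.768, -0.0, -0.001]
ft_force: [0.5, 0.9, 0.7]
width: 0.0006
grip_force: 0.0
```

```bash
python3 - <<'E'
from h import *
s=read_state();p=s['ee_pos'];print(p,Rl@(p[:2]-A),s['ft_force'])
t=snap('top','top4');P=cloud(t);L=P.copy();L[...,:2]=(P[...,:2]-A)@Rl.T
E
```

```text
[0.57172554 0.04082429 0.20160098] [-0.00059144  0.15747438] [0.50824413 0.86091756 0.7426457 ]
```

Call:
step_arm(
  delta_pos=[
    [-0.03,0.18,-0.28],
    [-0.03,0.18,-0.28],
    [-0.02,0.12,-0.34],
    [-0.02,0.12,-0.34],
    [0,0,0],
  ],
  turn=[0,0,0,0,0],
)

```text
time: 31.05
ee_pos: [0.5707, 0.0526, 0.1749]
eef_rot: [0.642, 0.767, -0.0, 0.002]
ft_force: [-11.0, -8.3, 33.0]
width: 0.0005
grip_force: 16.4
```

```bash
python3 - <<'E'
from h import *
s=read_state();p=s['ee_pos'];print(p,Rl@(p[:2]-A),s['ft_force'])
c=snap('side','side4')
cv2.imwrite('pics/s4.png',cv2.resize(c['image'][185:325,235:395][...,::-1],None,fx=4.2,fy=4.2,interpolation=cv2.INTER_CUBIC))
E
```

```text
[0.57067775 0.05255445 0.17490431] [0.00047774 0.16920261] [-10.99455768  -8.33240753  32.99410341]
```

View pics/s4.png

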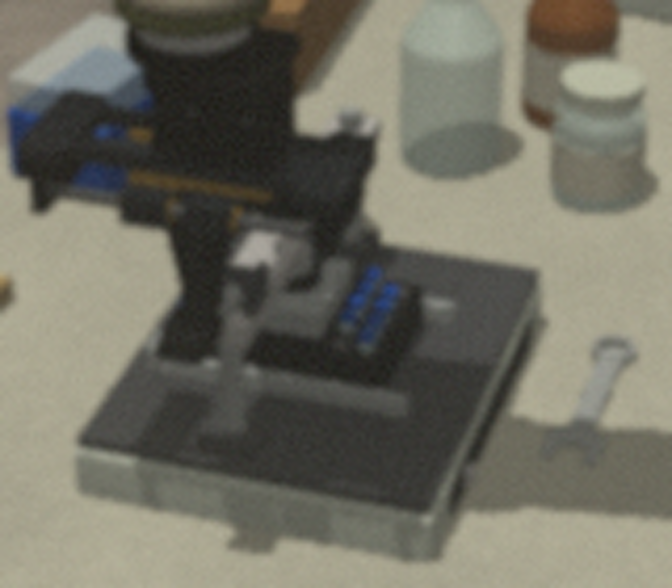

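The lever appears to lie level under the fingers near (205,340), and the force has risen to 33 N. That fits the end stop. I'll lift clear and measure with depth.

Call:
step_arm(
  delta_pos=[
    [0,0,0.5],
    [0,0,1],
    [0,0,1],
    [0,0,1],
    [-0.3,-0.6,1],
    [-0.8,-0.6,1],
    [-1,-0.4,0.5],
    [-1,-0.4,0],
    [-1,-0.4,0],
    [-1,-0.4,0],
    [-1,-0.4,0],
    [0,0,0],
  ],
  turn=[0,0,0,0,0,0,0,0,0,0,0,0],
)

```text
time: 32.3
ee_pos: [0.4156, -0.0271, 0.3215]
eef_rot: [0.642, 0.767, -0.0, 0.0]
ft_force: [0.1, 0.3, 1.0]
width: 0.0004
grip_force: 0.0
```

```bash
python3 - <<'E'
from h import *
s=read_state();p=s['ee_pos'];print(p,s['ft_force'])
t=snap('top','top5');P=cloud(t);L=P.copy();L[...,:2]=(P[...,:2]-A)@Rl.T
k=(np.hypot(L[...,0],L[...,1])<.025)&(L[...,2]>.17)&(L[...,2]<.22);print('knob top',k.sum(),np.median(L[k][:,2]))
m=(abs(L[...,0])<.11)&(abs(L[...,1])<.05)&(L[...,2]>.065)&(L[...,2]<.105);print('rack x',L[m][:,0].min(),L[m][:,0].max())
q=L[(abs(L[...,0])<.01)&(L[...,1]>.1)&(L[...,1]<.25)&(L[...,2]>.1)&(L[...,2]<.27)]
for a in np.arange(.10,.23,.01):
    w=q[(q[:,1]>=a)&(q[:,1]<a+.01)];print(round(a,2),len(w),np.median(w[:,2]).round(4) if len(w) else '')
w=q[(q[:,1]>.135)&(q[:,1]<.205)];print(np.arctan(np.polyfit(w[:,1],w[:,2],1)[0]))
b=L[(abs(L[...,0])<.012)&(L[...,1]<-.05)&(L[...,1]>-.11)&(L[...,2]>.13)&(L[...,2]<.18)];print('beam',np.median(b[:,2]))
E
```

```text
[ 0.4155549  -0.02710873  0.32152995] [0.06611432 0.28141428 0.97929936]
knob top 338 0.18728177129696566
rack x -0.07405205346031897 0.08219830088167442
0.1 34 0.1474
0.11 35 0.1736
0.12 33 0.1735
0.13 31 0.1699
0.14 34 0.1699
0.15 34 0.171
0.16 35 0.1702
0.17 34 0.1723
0.18 35 0.1742
0.19 32 0.1744
0.2 18 0.1753
0.21 0 
0.22 0 
0.09919781798553522
beam 0.14592185965225368
```

The lever is level (reaching y=.208), the beam and knob are down 5.1 mm, the rack is home and the robot is clear. Handing in.

```bash
python3 -c "
from bench import *
print(close_job())"
```

```text
the job is handed in; nothing more can be done
None
```

I handed the job in with the rack home against the rear stop, the foot set to within about 0.6 mm of the plate, and the cam lever level at its stop with the beam down 5 mm. The judge returned no verdict, and I did not re-measure the bystanders or the final spring compression.

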